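Close the saw's junction box with its gasketed lid

TASK

The lid of the open junction box stands on edge against a block of wood: take it out, stand it on clear bench, tip it over and let go of it there, so that it lies flat with its outer face up. Then pick it up again by its long sides, set it squarely on the box and push it down corner by corner until all four corners have snapped home and it sits flat and sealed. Leave the yellow screwdriver and the tape measure where they are.

Things in the scene. Friction and masses are not known exactly. Their poses are not given: they have to be found in the camera images.
- lid: light grey plastic lid, a shallow tray 130 (its x) x 64 (y) x 26 mm (z), 0.14 kg; origin at the middle of that block. +z points out of the flat outer face, with a yellow square in its middle and a round thumb pad at each corner; the open side (-z) holds a black gasket. It starts standing on a long side (64 mm high); grip it there across its 26 mm top edge. Either way round fits the box.
- prop_block: brown wooden offcut 50 (its x) x 120 (y) x 30 mm high, fixed; origin under its middle. The lid stands 3 mm from its long side at -x, open side towards it, so it cannot be tipped that way here. On clear bench the lid stands stably; pushed 30 to 40 mm at the top from its outer face it falls outer face up, its middle then about 45 mm from where it stood, 13 mm above the bench.
- lid_corner_1 (a point): middle of a thumb pad on the lid's outer face, at x = -50, y = -18, z = +13 mm in the lid's frame. With the lid on the box, 6 to 14 N here snaps this corner down by 5 mm and a catch holds it; before the snap it springs back. Neighbours in turn: pressing the far diagonal corner next can lift this one, which then wants pressing again.
- lid_corner_2 (a point): the same on the pad at x = -50, y = +18 mm
- lid_corner_3 (a point): the same on the pad at x = +50, y = -18 mm
- lid_corner_4 (a point): the same on the pad at x = +50, y = +18 mm
- junction_box: light grey open box 119 (its x) x 57 mm (y) over the rim, coloured terminals inside, fixed on a plywood board 194 x 104 x 12 mm that does not move. Origin under the middle of the board, on the bench; z up; rim at 64 mm. A black plug sticks out 29 mm at each short end, at most 39 mm high. Four small sprung steel catches sit under the rim at the short ends, near the corners.
- box_mouth (a point): middle of the box's opening at rim height, 64 mm above the bench. The lid's length goes along the box's x; its skirt fits over the rim with 1 mm to spare and rounded edges that forgive 2 mm. Resting on the catches its origin is 61 to 62 mm and its outer face 74 to 75 mm above the bench; all home, 56 and 69 mm.
- screwdriver: yellow-handled screwdriver, 148 mm long, 22 mm high, lying just in front of the big saw blade; not part of the work. The blade stands upright across the bench, its flat near face 0.48 m ahead of the robot (world x), up to 0.33 m high and from y = -0.44 to +0.32 m: keep the hand and the lid on the near side of it
- tape_measure: yellow tape measure, 79 x 36 x 64 mm, standing on the bench; not part of the work. The bench straight ahead of the robot, midway between box and block (x = 0.31 to 0.45, y = -0.12 to +0.06 m), is clear

How it is judged (in metres and radians):
On the way, in this order (a step that is already met when the one before it is completed fails the run):
1. the lid lies flat on the bench, outer face up, and the gripper is off it (angle between lid's own z axis and vertical below 0.1 rad and height (world z) of lid below 0.02 m and distance between the grasp point and lid above 0.045 m), for 0.2 s.
2. the lid is on the box or just over it, outer face up and square over the middle (angle between lid's own z axis and vertical below 0.2 rad and horizontal distance between lid and junction_box below 0.008 m and z of lid in the frame of junction_box below 0.08 m), for 0.05 s.
3. a corner is home while another is still up (z of any of lid_corner_1, lid_corner_2, lid_corner_3, lid_corner_4 in the frame of junction_box below 0.0707 m and z of any of lid_corner_1, lid_corner_2, lid_corner_3, lid_corner_4 in the frame of junction_box above 0.0725 m), for 0.2 s.
At the end, for the whole second after the job is handed in: the lid is closed on the box and at rest: its middle within 4 mm of the box's, level within 0.03 rad, and the middle of each of the four thumb pads less than 70.7 mm above the box's underside (fully home is 69.2 mm, still up about 74 mm) (z of each of lid_corner_1, lid_corner_2, lid_corner_3, lid_corner_4 in the frame of junction_box below 0.0707 m and horizontal distance between lid and junction_box below 0.004 m and angle between lid's own z axis and vertical below 0.03 rad and linear speed of lid below 0.02 m/s); the robot touches nothing.
It fails at once if the screwdriver or the tape measure is moved by more than 30 mm (distance of any of screwdriver, tape_measure from where it was at the start of the episode above 0.03 m).
It also fails if it takes over 62 s, if anything falls off the work surface, if the arm or the gripper's body presses on something with over 40 N, if the wrist force passes 120 N, or if a joint passes its speed limit or range.

ROBOT

A 6-joint arm with a two-finger parallel gripper is mounted at the origin on the work surface; the furniture and walls round the work are solid. World frame = base frame: x ahead of the robot, y to its left, z up, the work surface at z = 0. Lengths are in m, angles in degrees, forces in N, time in s.
With the tool pointing down it reaches from about 0.4 to 0.825 m from the base axis. Payload 7 kg.
Tool frame: the origin (TCP) lies between the finger pads; the fingertips stand 25 mm ahead of it and the grasp point (between the pads) lies 6 mm ahead of it; z points along the fingers, y is the line along which they close (so a half turn about z gives the same grasp; the last joint's range is limited). The gripper opens to 88 mm and grips with 3 to 60 N. Pads are 19 mm wide; open, the fingers measure 130 mm over their backs; the gripper's body (78 mm by 193 mm) begins 47 mm behind the grasp point.
Start: joints at [-58.722, 20.546, 0.682, 0, -70.136, -16.507], TCP at [0.172, -0.653, 0.252] pointing down, gripper open.
Joint ranges: [-176.03, 176.03], [-82.01, 121.73], [-58.28, 71.71], [-173.87, 95.51], [-174.79, -0.11], [-173.66, 173.66]. Speed limits (degrees/s): [136.94, 136.94, 172.46, 180, 180, 180].

INTERFACE

Orientations are given as [roll, pitch, yaw] about the fixed x, y, z axes, in that order (R = Rz(yaw) Ry(pitch) Rx(roll)).
In Python, from plant import ctrl gives the robot as it stands.
- The arm moves only by the shell command python3 drive.py, which reads ROWS from standard input. ROWS is one flat JSON list of numbers that holds 1 to 8 rows one after another, with no inner brackets; each row has 5 numbers: dx, dy, dz in m, then a turn about the tool's z in degrees, then the finger opening in m; each row is the pose to reach, as a shift and turn from the pose commanded when the command began, along the tool's axes at that moment; what a row does not reach only later rows make up. A row lasts 1/8 s, in which the tool goes at most 0.0625 m and 10.7 degrees, less where a joint would pass 70% of its speed; a pose out of reach is approached as far as the arm can. The fingers move at their own pace and stop on an object; the grip force is fixed at half the most. Time passes only in rows, so rows that do not move let the fingers close. It prints the time, the measured TCP pose, the force, the opening and the grip force at its end. Input that does not fit is refused with a message, and nothing moves.
- ctrl.get_obs(): the state, without advancing time (a new reading comes with each control period).
- ctrl.snapshot(name): name is "side" or "top"; returns a dict with "frame" (384x512x3 uint8, red, green, blue), "z_map" (384x512 float32, m along the optical axis (not along the pixel's ray), 0 where there is no reading), "fovy" (degrees; the focal length in pixels is half the picture's height over the tangent of half this angle, whatever the lens; pixels are square), "cx", "cy" (the principal point, pixels), "R" (3x3) and "t" (3): a world point X has camera coordinates R X + t. Camera axes: x right, y down, z forward; pixel columns grow to the right and rows downward; lengths in m; the calibration is good to about 2 mm. A picture is of the moment at which its call begins.
- ctrl.close_job(): hands the job in; it is judged then, once.
The state is a dict: "clock": time; "joint_pos": joint angles; "qvel": joint speeds; "tau": joint torques, N m; "tool_pos": TCP position; "orientation": TCP orientation; "force": force on the tool from outside, world axes, zero at the start; "moment": the same for the moment, N m; "opening": finger opening in m; "gripper_force": force on a finger pad.
Only numpy, scipy, OpenCV 4.12 (cv2) and the standard library are available. Lean on these libraries where they do the work, as an engineer would, in place of code of your own. Each camera call takes 0.05 s, during which the arm holds its last target. There are 200 camera calls.

## Working session

There is one attempt and no reset: what is moved stays moved. The work goes in short steps, Python scripts to look and compute and a shell command to move; the robot and the scene stay as the last step left them, time stands still between calls to the robot, and variables do not carry over. Pictures are saved under pics/ and viewed, at most 10 in all, crops included, and the job is handed in when it is done.

```bash
ls; mkdir -p pics
python3 - <<'E'
from plant import ctrl
import cv2,numpy as np
o=ctrl.get_obs();print({k:np.round(v,3).tolist() for k,v in o.items()})
for n in("side","top"):
    s=ctrl.snapshot(n);cv2.imwrite(f"pics/{n}0.png",s["frame"][:,:,::-1]);np.savez(f"{n}0.npz",**s)
    print(n,s["fovy"],s["cx"],s["cy"],np.round(s["R"],3).tolist(),s["t"],"cam",-s["R"].T@s["t"],(s["z_map"]>0).mean())
E
```

```text
drive.py
pics
plant.py
{'clock': 0.0, 'joint_pos': [-58.722, 20.592, 0.634, -0.022, -70.134, -16.507], 'qvel': [-0.044, 0.062, 0.062, -0.032, 0.05, -0.031], 'tau': [-0.001, -58.272, 29.306, 6.998, 0.007, -0.0], 'tool_pos': [0.172, -0.652, 0.251], 'orientation': [179.907, -0.006, -165.237], 'force': [0.039, 0.449, 0.516], 'moment': [-0.017, -0.007, -0.009], 'gripper_force': 0.0, 'opening': 0.088}
side 49.86991188131895 260.04023678420833 192.39970135576937 [[-0.995, -0.095, -0.003], [-0.048, 0.526, -0.849], [0.083, -0.845, -0.528]] [0.39498946 0.06077128 1.23253798] cam [0.29407604 1.04759869 0.70350264] 0.9151814778645834
top 45.1886202053086 254.6541575577053 181.59828947456506 [[-0.045, -0.999, 0.001], [-0.972, 0.044, -0.232], [0.232, -0.011, -0.973]] [0.06985458 0.42620742 1.56620106] cam [0.05464518 0.068361   1.62230049] 0.9959055582682291
```

View pics/side0.png

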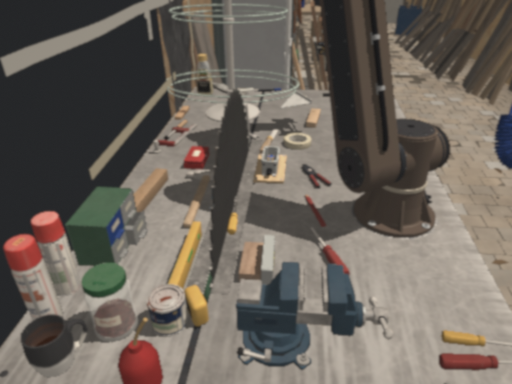

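View pics/top0.png

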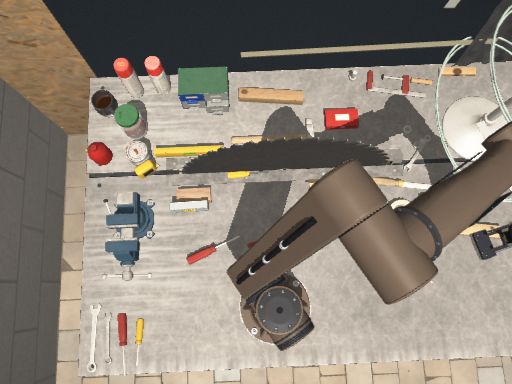

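The side view shows the lid standing at about (267,258) beside the brown block at (250,262). The box is on its plywood board at (271,165), and the saw blade is to the left of both. In the top view the lid is at (189,206) and the block at (194,193). The vise stands to the left, and the arm hides the box.

```bash
cat > h.py <<'E'
import numpy as np,cv2
def cloud(s):
    f=s["frame"].shape[0]/2/np.tan(np.radians(float(s["fovy"]))/2)
    v,u=np.mgrid[:384,:512]; z=s["z_map"]
    P=np.stack([(u-s["cx"])*z/f,(v-s["cy"])*z/f,z],-1)
    return (P-s["t"])@s["R"]          # R^T (Xc - t)
def ray(s,u,v,h):
    f=192/np.tan(np.radians(float(s["fovy"]))/2)
    d=np.array([(u-s["cx"])/f,(v-s["cy"])/f,1])@s["R"]; c=-s["R"].T@s["t"]
    return c+d*(h-c[2])/d[2]
def proj(s,X):
    f=192/np.tan(np.radians(float(s["fovy"]))/2)
    c=s["R"]@X+s["t"]; return f*c[0]/c[2]+s["cx"],f*c[1]/c[2]+s["cy"]
E
python3 - <<'E'
from h import *
S={n:dict(np.load(n+"0.npz")) for n in("side","top")}
for n,(x0,x1,y0,y1) in dict(side=(225,310,225,290),top=(150,235,175,225)).items():
    P=cloud(S[n]); q=P[y0:y1,x0:x1].reshape(-1,3)
    print(n,"bench z",np.percentile(q[:,2],[5,30,50]))
    cv2.imwrite(f"pics/{n}c.png",cv2.resize(S[n]["frame"][y0:y1,x0:x1,::-1],None,fx=5,fy=5))
    im=S[n]["frame"][y0:y1,x0:x1].astype(int)
    hsv=cv2.cvtColor(S[n]["frame"][y0:y1,x0:x1],cv2.COLOR_RGB2HSV).reshape(-1,3)
    for nm,m in dict(top=(q[:,2]>.055)&(q[:,2]<.075)&(hsv[:,1]<60),block=(q[:,2]>.022)&(q[:,2]<.036)&(hsv[:,1]>60)).items():
        m&=(q[:,0]>.2)&(q[:,0]<.478)&(q[:,1]<.45)
        if m.sum()<5: print(nm,m.sum());continue
        a=q[m]; r=cv2.minAreaRect((a[:,:2]*1000).astype(np.float32)); print(nm,m.sum(),r,a[:,2].mean(),a.min(0),a.max(0))
x0,x1,y0,y1=245,300,135,190
cv2.imwrite("pics/boxc.png",cv2.resize(S["side"]["frame"][y0:y1,x0:x1,::-1],None,fx=9,fy=9,interpolation=cv2.INTER_CUBIC))
P=cloud(S["side"])[y0:y1,x0:x1].reshape(-1,3)
for lo,hi in((.005,.02),(.055,.075)):
    m=(P[:,2]>lo)&(P[:,2]<hi)&(P[:,0]<.47); a=P[m]
    print("box",lo,m.sum(),cv2.minAreaRect((a[:,:2]*1000).astype(np.float32)),a[:,2].mean())
for n,u,v in(("top",238,174),("top",145,168),("side",232,222),("side",198,303)):print(n,u,v,ray(S[n],u,v,.02))
E
```

```text
side bench z [-0.00349466 -0.00150138  0.00011746]
top 405 ((349.576171875, 284.368896484375), (26.18174934387207, 130.7379913330078), 2.0791146755218506) 0.062005873633459364 [0.33462319 0.21870848 0.05568582] [0.36366553 0.34945129 0.0657321 ]
block 636 ((393.3194580078125, 270.4657287597656), (48.00898742675781, 122.90392303466797), 1.6892709732055664) 0.028198481783692927 [0.36754835 0.20919303 0.022033  ] [0.41622795 0.33236073 0.03176488]
top bench z [-4.65812725e-03  1.85672817e-05  2.43291311e-03]
top 295 ((353.981689453125, 283.51397705078125), (27.17261505126953, 130.78233337402344), 1.6725269556045532) 0.06471266208730468 [0.33943193 0.21800407 0.05529508] [0.36899728 0.34924569 0.07458338]
block 413 ((387.2283630371094, 272.56243896484375), (90.6220703125, 319.19268798828125), 13.393733978271484) 0.030132517102867972 [0.3067477  0.12661873 0.02204895] [0.46358978 0.42166464 0.03599329]
box 0.005 654 ((375.4588928222656, -327.74188232421875), (183.89724731445312, 377.24822998046875), 0.7858187556266785) 0.010993620757494443
box 0.055 128 ((382.6048889160156, -237.74844360351562), (127.4264144897461, 56.911251068115234), 89.6828384399414) 0.05989317129611278
top 238 174 [0.46671799 0.10866517 0.02      ]
top 145 168 [0.50396031 0.44182921 0.02      ]
side 232 222 [0.46474165 0.11707609 0.02      ]
side 198 303 [0.49291192 0.42259437 0.02      ]
```

View pics/sidec.png

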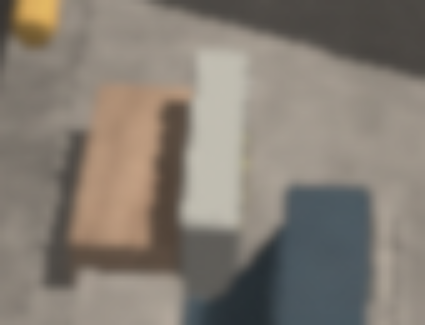

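View pics/boxc.png

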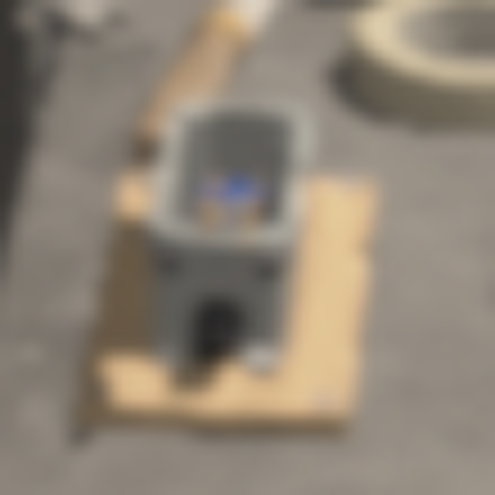

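The side crop shows the lid standing with its length along world y, its outer face towards the robot, just off the block. The box crop shows the box open, with its long axis roughly along world y. Next I'll check how close the vise is and start a high transit.

```bash
cat > go.py <<'E'
import sys,numpy as np
from plant import ctrl
from scipy.spatial.transform import Rotation as Ro
o=ctrl.get_obs(); R=Ro.from_euler("xyz",o["orientation"],degrees=True).as_matrix()
t=[float(a) for a in sys.argv[1:5]]
yaw=np.degrees(np.arctan2(R[1,0],R[0,0])); d=(np.array(t[:3])-o["tool_pos"])@R
print("t",o["clock"],"pos",np.round(o["tool_pos"],4),"yaw",round(yaw,2),"-> tool d",np.round(d,4),"turn",round(-((t[3]-yaw+180)%360-180),2),"len",round(np.linalg.norm(d),3))
E
python3 - <<'E'
from h import *
for n in("side","top"):
    S=dict(np.load(n+"0.npz"));P=cloud(S).reshape(-1,3)
    for y0 in(.30,.32,.34,.36,.38):
        m=(P[:,1]>y0)&(P[:,1]<y0+.02)&(P[:,0]>.2)&(P[:,0]<.335); print(n,y0,m.sum(),P[m][:,2].max() if m.any() else 0,P[m&(P[:,2]>.05)][:,0].max(initial=0))
E
python3 go.py 0.40 -0.15 0.40 -88
echo '[-0.05, 0.05, -0.06, -10, 0.088, -0.35, 0.428, -0.148, -77.2, 0.088, -0.35, 0.428, -0.148, -77.2, 0.088, -0.35, 0.428, -0.148, -77.2, 0.088, -0.35, 0.428, -0.148, -77.2, 0.088, -0.35, 0.428, -0.148, -77.2, 0.088, -0.35, 0.428, -0.148, -77.2, 0.088, -0.35, 0.428, -0.148, -77.2, 0.088]' | python3 drive.py
python3 go.py 0.352 0.284 0.30 -88
```

```text
side 0.3 102 0.0022930044863359793 0.0
side 0.32 109 0.05738710406899936 0.33478874408500187
side 0.34 124 0.00239798677964888 0.0
side 0.36 19 0.0006623055289745324 0.0
side 0.38 0 0 0.0
top 0.3 205 0.011268813418939028 0.0
top 0.32 225 0.011119579301476045 0.0
top 0.34 220 0.009630146649948736 0.0
top 0.36 206 0.011085671191438473 0.0
top 0.38 224 0.015316651744654568 0.0
t 0.1 pos [ 0.1719 -0.6523  0.2507] yaw -165.24 -> tool d [-0.3485  0.4279 -0.1487] turn -77.24 len 0.572
clock: 1.1
tool_pos: [0.37, -0.2186, 0.3835]
orientation: [-180.0, 0.0, -87.8]
force: [0.8, -0.1, 0.8]
opening: 0.0878
gripper_force: 0.0
t 1.1 pos [ 0.37   -0.2186  0.3835] yaw -87.83 -> tool d [-0.5029 -0.001   0.0835] turn 0.17 len 0.51
```

```bash
echo '[-0.06, -0.03, -0.01, 0, 0.088, -0.12, -0.05, -0.01, 0, 0.088, -0.18, -0.05, -0.01, 0, 0.088, -0.24, -0.05, -0.01, 0, 0.088, -0.30, -0.05, -0.01, 0, 0.088, -0.36, -0.04, -0.01, 0, 0.088, -0.42, -0.03, -0.01, 0, 0.088, -0.48, -0.015, 0, 0, 0.088]' | python3 drive.py
python3 go.py 0.352 0.284 0.25 -88
python3 - <<'E'
from plant import ctrl
from h import *
for n in("side","top"):
    s=ctrl.snapshot(n);np.savez(n+"1.npz",**s);P=cloud(s)
    m=(P[...,0]>.25)&(P[...,0]<.47)&(P[...,1]>-.40)&(P[...,1]<-.1)
    for nm,lo,hi in(("rim",.056,.075),("board",.006,.02),("bench",-.02,.005)):
        k=(m&(P[...,2]>lo)&(P[...,2]<hi)).astype(np.uint8)
        if nm!="bench":
            c,l,st,_=cv2.connectedComponentsWithStats(k); k=(l==1+np.argmax(st[1:,4])).astype(np.uint8)
        a=P[k>0]; print(n,nm,k.sum(),cv2.minAreaRect((a[:,:2]*1000).astype(np.float32)),a.mean(0))
    f=s["frame"];p=[proj(s,np.array([.375,-.24,.05]))];u,v=map(int,p[0])
    cv2.imwrite(f"pics/{n}b.png",cv2.resize(f[v-40:v+40,u-40:u+40,::-1],None,fx=7,fy=7,interpolation=cv2.INTER_CUBIC));print(u,v)
a,b=[cv2.imread(f"pics/{n}b.png") for n in("side","top")];cv2.imwrite("pics/bb.png",cv2.resize(np.hstack([a,b]),(800,400)))
E
```

```text
clock: 2.1
tool_pos: [0.3677, 0.2617, 0.3835]
orientation: [-179.9, 0.1, -88.0]
force: [1.8, 1.7, -1.3]
opening: 0.0876
gripper_force: 0.0
t 2.1 pos [0.3677 0.2617 0.3835] yaw -88.01 -> tool d [-0.0227  0.015   0.1335] turn -0.01 len 0.136
side rim 119 ((382.39691162109375, -238.33309936523438), (129.26065063476562, 56.37393569946289), 89.7165298461914) [ 0.382728   -0.2338891   0.05985185]
side board 506 ((382.5691223144531, -248.30447387695312), (217.84632873535156, 104.0097427368164), 89.74011993408203) [ 0.38029441 -0.21483734  0.0105201 ]
side bench 1555 ((360.0611572265625, -249.90301513671875), (219.8801727294922, 299.6851806640625), 0.0707513689994812) [ 0.34730408 -0.22034884 -0.00180513]
272 156
top rim 199 ((387.6559753417969, -239.04393005371094), (119.3396987915039, 58.67026901245117), 89.69112396240234) [ 0.38705823 -0.23729801  0.0630432 ]
top board 833 ((387.2761535644531, -240.5125732421875), (197.06092834472656, 113.2389144897461), 89.91654968261719) [ 0.380756   -0.23539134  0.01274754]
top bench 2926 ((359.99102783203125, -250.0660858154297), (299.8716735839844, 219.95730590820312), 89.99532318115234) [ 0.34411684 -0.25056024 -0.00036295]
338 193
```

View pics/bb.png

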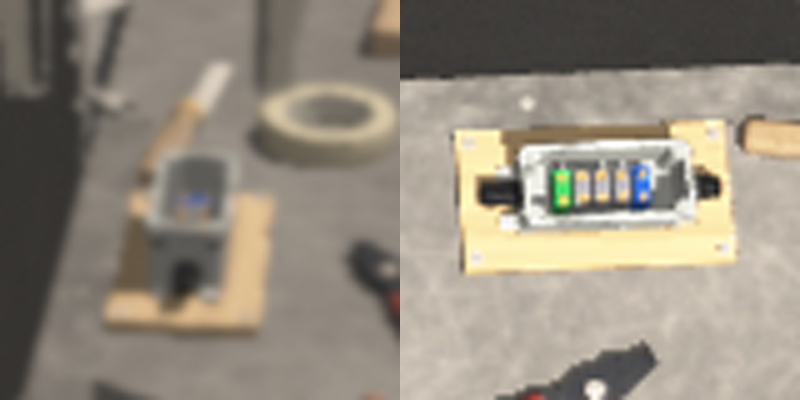

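Both views put the box at about x 0.385, y -0.238, with its length along world y (89.7°). Relative to the lid, the two cameras agree to 1 mm. The gripper body must fit beside the blade there, so I'll check which way its 193 mm lies.

```bash
python3 - <<'E'
from h import *
for n in("side","top"):
    s=dict(np.load(n+"1.npz"));P=cloud(s).reshape(-1,3)
    m0=(abs(P[:,0]-.368)<.2)&(abs(P[:,1]-.262)<.2)
    for lo in np.arange(.35,.62,.02):
        a=P[m0&(P[:,2]>lo)&(P[:,2]<lo+.02)]
        if len(a):print(n,round(lo,2),len(a),a.min(0)[:2].round(3),a.max(0)[:2].round(3))
    m=(abs(P[:,1]+.238)<.1)&(P[:,2]>.04)&(P[:,2]<.2)&(P[:,0]>.45)&(P[:,0]<.5);print("blade x",np.percentile(P[m][:,0],[2,20,50]),m.sum(),P[m][:,2].max())
E
echo '[-0.021, 0.015, 0.05, 0, 0.088, -0.021, 0.015, 0.11, 0, 0.088, -0.021, 0.015, 0.17, 0, 0.088, -0.021, 0.015, 0.22, 0, 0.088, -0.021, 0.015, 0.27, 0, 0.088, -0.021, 0.015, 0.29, 0, 0.088, -0.021, 0.015, 0.29, 0, 0.088]' | python3 drive.py
python3 go.py 0.352 0.284 0.066 -88
```

```text
side 0.35 87 [0.307 0.264] [0.425 0.277]
side 0.37 170 [0.304 0.252] [0.426 0.278]
side 0.39 196 [0.3   0.254] [0.429 0.28 ]
side 0.41 168 [0.276 0.231] [0.453 0.306]
side 0.43 903 [0.272 0.233] [0.459 0.307]
side 0.45 1394 [0.269 0.224] [0.462 0.307]
side 0.47 417 [0.349 0.243] [0.415 0.291]
side 0.49 363 [0.349 0.244] [0.415 0.292]
side 0.51 465 [0.329 0.23 ] [0.416 0.305]
side 0.53 393 [0.322 0.247] [0.403 0.307]
side 0.55 614 [0.321 0.268] [0.411 0.311]
side 0.57 644 [0.32  0.261] [0.409 0.311]
side 0.59 677 [0.32  0.266] [0.412 0.31 ]
side 0.61 119 [0.322 0.275] [0.407 0.31 ]
blade x [0.48271908 0.48317416 0.48356011] 302 0.19964528588933006
top 0.41 6 [0.281 0.227] [0.424 0.231]
top 0.43 254 [0.273 0.226] [0.456 0.303]
top 0.45 597 [0.271 0.225] [0.466 0.302]
top 0.47 21 [0.272 0.233] [0.46 0.29]
top 0.49 1 [0.352 0.243] [0.352 0.243]
top 0.51 25 [0.353 0.229] [0.42 0.24]
top 0.53 1 [0.354 0.225] [0.354 0.225]
top 0.55 83 [0.322 0.221] [0.385 0.291]
top 0.57 94 [0.322 0.221] [0.386 0.292]
top 0.59 92 [0.322 0.222] [0.386 0.286]
top 0.61 96 [0.321 0.221] [0.379 0.278]
blade x [0.48707781 0.48820513 0.48896911] 769 0.19996798157264156
clock: 3.08
tool_pos: [0.3522, 0.2787, 0.0917]
orientation: [179.9, -0.2, -88.1]
force: [0.0, -0.2, 0.8]
opening: 0.0878
gripper_force: 0.0
t 3.075 pos [0.3522 0.2787 0.0917] yaw -88.05 -> tool d [-0.0054 -0.      0.0257] turn -0.05 len 0.026
```

The body's long side lies along the closing line, about ±96 mm. Both cameras put the blade 100.8 mm beyond the box's centre, so it clears by about 4 mm. That places the box near x = 0.379 and the lid near 0.348. Next I'll descend and grip.

```bash
echo '[-0.005, 0.003, 0.012, 0, 0.088, -0.005, 0.003, 0.0255, 0, 0.088, -0.005, 0.003, 0.0255, 0, 0.088, -0.005, 0.003, 0.0255, 0, 0.05, -0.005, 0.003, 0.0255, 0, 0.035, -0.005, 0.003, 0.0255, 0, 0.02, -0.005, 0.003, 0.0255, 0, 0.01, -0.005, 0.003, 0.0255, 0, 0.01]' | python3 drive.py
python3 go.py 0.349 0.284 0.066 -88
```

```text
clock: 4.08
tool_pos: [0.3495, 0.285, 0.0676]
orientation: [-180.0, 0.0, -88.0]
force: [-0.5, -0.7, -0.2]
opening: 0.0432
gripper_force: 0.0
t 4.075 pos [0.3495 0.285  0.0676] yaw -88.03 -> tool d [0.001  0.0006 0.0016] turn -0.03 len 0.002
```

```bash
echo '[0, 0, 0, 0, 0.01, 0, 0, 0, 0, 0.01, 0, 0, 0, 0, 0.01, 0, 0, 0, 0, 0.01, 0, 0, 0, 0, 0.01, 0, 0, 0, 0, 0.01]' | python3 drive.py
python3 go.py 0.349 0.284 0.066 -88
```

```text
clock: 4.82
tool_pos: [0.3495, 0.285, 0.0676]
orientation: [180.0, 0.0, -88.0]
force: [-1.4, 1.1, 0.7]
opening: 0.0245
gripper_force: 30.0
t 4.825 pos [0.3495 0.285  0.0676] yaw -88.03 -> tool d [0.001  0.0005 0.0016] turn -0.03 len 0.002
```

```bash
echo '[0, 0, -0.04, 0, 0.01, 0, 0, -0.1, 0, 0.01, 0, 0, -0.16, 0, 0.01, 0, 0, -0.22, 0, 0.01, 0, 0, -0.28, 0, 0.01, 0, 0, -0.33, 0, 0.01, 0.05, -0.01, -0.33, -10, 0.01, 0.1, -0.025, -0.33, -20, 0.01]' | python3 drive.py
python3 go.py 0.40 -0.05 0.40 0
```

```text
clock: 5.82
tool_pos: [0.3773, 0.1865, 0.3978]
orientation: [-180.0, 0.0, -67.9]
force: [1.0, 0.3, -2.2]
opening: 0.0244
gripper_force: 30.0
t 5.825 pos [0.3773 0.1865 0.3978] yaw -67.89 -> tool d [ 0.2276  0.068  -0.0024] turn -67.89 len 0.238
```

```bash
echo '[0.04, -0.005, 0, -10, 0.01, 0.08, 0.008, 0, -20, 0.01, 0.12, 0.022, 0, -30, 0.01, 0.16, 0.036, 0, -40, 0.01, 0.2, 0.055, 0, -50, 0.01, 0.228, 0.068, 0, -60, 0.01, 0.228, 0.068, 0, -67.9, 0.01, 0.228, 0.068, 0.05, -67.9, 0.01]' | python3 drive.py
python3 go.py 0.40 -0.05 0.075 0
```

```text
clock: 6.82
tool_pos: [0.4003, -0.05, 0.3495]
orientation: [-179.9, -0.4, -0.4]
force: [1.4, 0.7, -3.0]
opening: 0.0247
gripper_force: 30.0
t 6.825 pos [ 0.4003 -0.05    0.3495] yaw -0.38 -> tool d [-0.002   0.0004  0.2745] turn -0.38 len 0.275
```

```bash
echo '[0, 0, 0.06, 0, 0.01, 0, 0, 0.12, 0, 0.01, 0, 0, 0.18, 0, 0.01, 0, 0, 0.22, 0, 0.01, 0, 0, 0.25, 0, 0.01, 0, 0, 0.265, 0, 0.01, 0, 0, 0.265, 0, 0.01]' | python3 drive.py
python3 - <<'E'
from plant import ctrl
from h import *
s=ctrl.snapshot("side");np.savez("side2.npz",**s)
u,v=map(int,proj(s,np.array([.40,-.05,.06])))
cv2.imwrite("pics/s2.png",cv2.resize(s["frame"][v-50:v+50,u-60:u+60,::-1],None,fx=6,fy=6,interpolation=cv2.INTER_CUBIC));print(u,v)
E
python3 go.py 0.40 -0.05 0.0676 0
```

```text
clock: 7.7
tool_pos: [0.3976, -0.05, 0.0816]
orientation: [179.9, 0.2, -0.4]
force: [-0.3, -0.3, -1.7]
opening: 0.0242
gripper_force: 30.0
260 180
t 7.75 pos [ 0.3983 -0.0498  0.0824] yaw -0.42 -> tool d [0.0017 0.0001 0.0148] turn -0.42 len 0.015
```

View pics/s2.png

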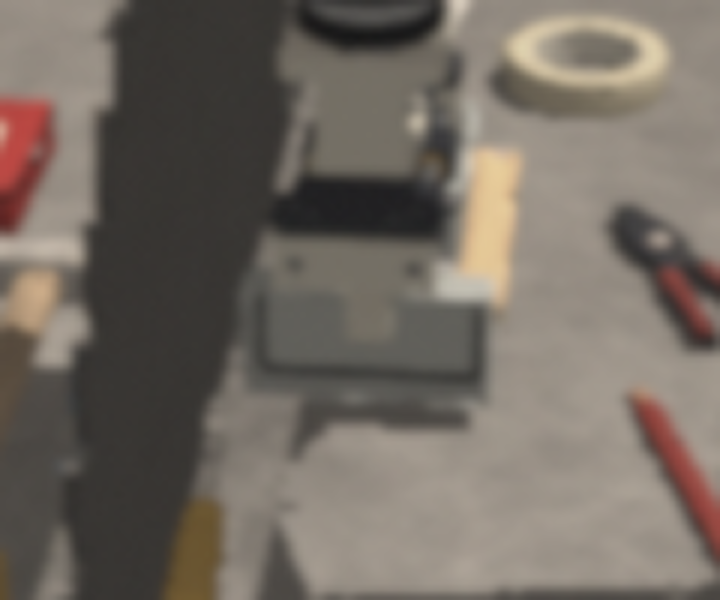

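The lid hangs level at crop (370,330), with its open gasket side facing +y (towards the camera) and its outer face towards -y, as planned. I'll lower it to the bench, release, rise and close.

```bash
echo '[0, 0, 0.01, 0, 0.01, 0, 0, 0.014, 0, 0.01, 0, 0, 0.0150, 0, 0.01, 0, 0, 0.015, 0, 0.01, 0, 0, 0.015, 0, 0.088, 0, 0, 0.015, 0, 0.088, 0, 0, 0.015, 0, 0.088, 0, 0, 0.015, 0, 0.088]' | python3 drive.py
python3 go.py 0.40 -0.05 0.12 0
```

```text
clock: 8.75
tool_pos: [0.3986, -0.0496, 0.0676]
orientation: [-180.0, -0.0, -0.4]
force: [1.0, 0.2, 0.3]
opening: 0.0589
gripper_force: 0.0
t 8.75 pos [ 0.3986 -0.0496  0.0676] yaw -0.42 -> tool d [ 0.0014  0.0003 -0.0524] turn -0.42 len 0.052
```

```bash
echo '[0, 0, -0.0, 0, 0.07, 0, 0, -0.03, 0, 0.07, 0, 0, -0.065, 0, 0.02, 0, 0.03, -0.065, 0, 0.0, 0, 0.06, -0.065, 0, 0, 0, 0.08, -0.065, 0, 0, 0, 0.08, -0.065, 0, 0, 0, 0.08, -0.065, 0, 0]' | python3 drive.py
echo '[0, 0, 0, 0, 0, 0, 0, 0.02, 0, 0, 0, 0, 0.05, 0, 0, 0, 0, 0.058, 0, 0, 0, 0, 0.058, 0, 0]' | python3 drive.py
python3 go.py 0.40 -0.095 0.075 0
```

```text
clock: 9.75
tool_pos: [0.3979, -0.1295, 0.1325]
orientation: [-180.0, 0.0, -0.4]
force: [-0.0, 0.7, -0.3]
opening: 0.0157
gripper_force: 0.0
clock: 10.38
tool_pos: [0.398, -0.1294, 0.0746]
orientation: [180.0, 0.1, -0.4]
force: [0.1, -0.3, 0.9]
opening: 0.0004
gripper_force: 0.0
t 10.375 pos [ 0.398  -0.1294  0.0746] yaw -0.37 -> tool d [ 0.0018 -0.0344 -0.0005] turn -0.37 len 0.034
```

```bash
echo '[0, -0.035, 0, 0, 0, 0, -0.047, 0, 0, 0, 0, -0.057, 0, 0, 0, 0, -0.067, 0, 0, 0, 0, -0.077, 0, 0, 0, 0, -0.085, 0, 0, 0, 0, -0.085, 0, 0, 0, 0, -0.085, 0, 0, 0]' | python3 drive.py
echo '[0, -0.07, -0.05, 0, 0.03, 0, -0.07, -0.1, 0, 0.088, 0, -0.09, -0.15, 0, 0.088, 0, -0.12, -0.18, 0, 0.088]' | python3 drive.py
python3 - <<'E'
from plant import ctrl
from h import *
for n in("side","top"):
    s=ctrl.snapshot(n);np.savez(n+"3.npz",**s);P=cloud(s)
    m=((P[...,0]>.3)&(P[...,0]<.475)&(P[...,1]>-.13)&(P[...,1]<.12)&(P[...,2]>.015)&(P[...,2]<.045)).astype(np.uint8)
    a=P[m>0];print(n,m.sum(),len(a)and(cv2.minAreaRect((a[:,:2]*1000).astype(np.float32)),a[:,2].mean()))
    u,v=map(int,proj(s,np.array([.40,-.01,.02])))
    cv2.imwrite(f"pics/{n}3.png",cv2.resize(s["frame"][v-50:v+50,u-50:u+50,::-1],(400,400),interpolation=cv2.INTER_CUBIC))
a,b=[cv2.imread(f"pics/{n}3.png") for n in("side","top")];cv2.imwrite("pics/b3.png",np.hstack([a,b]))
E
```

```text
clock: 11.38
tool_pos: [0.3985, -0.0447, 0.0745]
orientation: [180.0, 0.0, -0.4]
force: [-0.3, 0.9, -0.3]
opening: 0.0005
gripper_force: 0.0
clock: 11.88
tool_pos: [0.4, 0.0759, 0.2576]
orientation: [-179.9, -0.2, -0.5]
force: [0.5, 0.2, -0.8]
opening: 0.0349
gripper_force: 0.0
side 652 (((403.7861328125, 44.28434371948242), (153.3850860595703, 136.86065673828125), 88.64712524414062), np.float64(0.022761960586785496))
top 491 (((406.61187744140625, 0.4280281066894531), (63.811180114746094, 135.32379150390625), 88.67228698730469), np.float64(0.026606029544014))
```

View pics/b3.png

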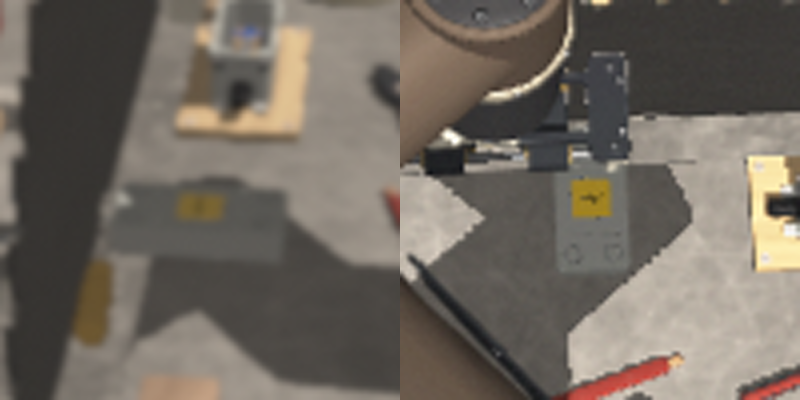

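The lid lies flat with its outer face up; the yellow square is at (200,207) in the left half and (592,198) in the right half. I'll locate it from the yellow square in both views.

```bash
python3 - <<'E'
from h import *
rays=[]
for n in("side","top"):
    s=dict(np.load(n+"3.npz"));P=cloud(s)
    h=cv2.cvtColor(s["frame"],cv2.COLOR_RGB2HSV)
    k=(h[...,0]>15)&(h[...,0]<32)&(h[...,1]>110)&(abs(P[...,0]-.405)<.04)&(abs(P[...,1])<.05)&(P[...,2]<.05)
    v,u=np.nonzero(k);u,v=u.mean(),v.mean();g=ray(s,u,v,.026);c=-s["R"].T@s["t"];d=(g-c)/np.linalg.norm(g-c);rays.append((c,d));print(n,k.sum(),g)
    m=(abs(P[...,0]-.40)<.08)&(abs(P[...,1])<.045)&(P[...,2]>.018)&(P[...,2]<.034)
    a=P[m];print(cv2.minAreaRect((a[:,:2]*1000).astype(np.float32)),a[:,2].mean())
A=sum(np.eye(3)-np.outer(d,d) for c,d in rays);b=sum((np.eye(3)-np.outer(d,d))@c for c,d in rays);print("tri",np.linalg.solve(A,b))
E
python3 go.py 0.398 0 0.10 -1.2
```

```text
side 50 [0.40054222 0.00132486 0.026     ]
((399.3724365234375, 2.2754440307617188), (69.18229675292969, 130.0194549560547), 88.64712524414062) 0.023666397520263546
top 88 [ 0.40523474 -0.00080664  0.026     ]
((404.038330078125, 0.5489501953125), (63.892215728759766, 129.75328063964844), 88.1419677734375) 0.026592857359808934
tri [ 0.40301611 -0.00072308  0.02523899]
t 11.975 pos [0.4013 0.0777 0.2583] yaw -0.33 -> tool d [-0.0039  0.0783  0.158 ] turn 0.87 len 0.176
```

```bash
echo '[-0.003, 0.05, 0.0, 1.2, 0.088, -0.003, 0.0783, 0.04, 1.2, 0.088, -0.003, 0.0783, 0.09, 1.2, 0.088, -0.003, 0.0783, 0.14, 1.2, 0.088, -0.003, 0.0783, 0.17, 1.2, 0.088, -0.003, 0.0783, 0.17, 1.2, 0.088, -0.003, 0.0783, 0.17, 1.2, 0.088]' | python3 drive.py
python3 go.py 0.399 0 0.028 -1.5
```

```text
clock: 12.85
tool_pos: [0.3964, -0.003, 0.0853]
orientation: [-180.0, -0.0, -1.6]
force: [-0.5, -0.2, -0.2]
opening: 0.0879
gripper_force: 0.0
t 12.85 pos [ 0.3964 -0.003   0.0853] yaw -1.62 -> tool d [ 0.0024 -0.003   0.0573] turn -0.12 len 0.057
```

```bash
echo '[0.0024, -0.003, 0.03, 0, 0.088, 0.0024, -0.003, 0.05, 0, 0.088, 0.0024, -0.003, 0.0573, 0, 0.088, 0.0024, -0.003, 0.0573, 0, 0.088, 0.0024, -0.003, 0.0573, 0, 0.05, 0.0024, -0.003, 0.0573, 0, 0.05, 0.0024, -0.003, 0.0573, 0, 0.05, 0.0024, -0.003, 0.0573, 0, 0.05]' | python3 drive.py
echo '[0, 0, 0, 0, 0.05, 0, 0, 0, 0, 0.05, 0, 0, 0, 0, 0.05]' | python3 drive.py
```

```text
clock: 13.85
tool_pos: [0.3986, 0.0001, 0.0277]
orientation: [-180.0, -0.0, -1.6]
force: [-0.5, -0.8, 6.4]
opening: 0.064
gripper_force: 30.0
clock: 14.22
tool_pos: [0.3986, 0.0001, 0.0277]
orientation: [-180.0, -0.0, -1.6]
force: [-2.1, 0.3, 8.5]
opening: 0.0639
gripper_force: 30.0
```

```bash
echo '[0, 0, -0.02, 0, 0.05, 0, 0, -0.06, 0, 0.05, 0, 0, -0.12, 0, 0.05, 0, 0, -0.18, 0, 0.05, 0, 0, -0.24, 0, 0.05, 0, 0, -0.3, 0, 0.05, 0, 0.0, -0.36, 0, 0.05, 0, 0.0, -0.37, 0, 0.05]' | python3 drive.py
echo '[0, 0.03, 0, 10, 0.05, 0, 0.06, 0, 20, 0.05, 0, 0.1, 0, 30, 0.05, -0.006, 0.14, 0, 40, 0.05, -0.012, 0.18, 0, 50, 0.05, -0.0125, 0.22, 0, 60, 0.05, -0.0125, 0.2385, 0, 70, 0.05, -0.0125, 0.2385, 0, 80, 0.05]' | python3 drive.py
python3 go.py 0.3785 -0.238 0.15 -90.3
```

```text
clock: 15.22
tool_pos: [0.3994, 0.0002, 0.4012]
orientation: [-179.8, -0.4, -1.6]
force: [0.2, -0.6, -2.0]
opening: 0.0638
gripper_force: 30.0
clock: 16.23
tool_pos: [0.3785, -0.239, 0.3956]
orientation: [179.8, 0.1, -82.1]
force: [0.3, -0.1, -1.8]
opening: 0.0635
gripper_force: 30.0
t 16.225 pos [ 0.3785 -0.239   0.3956] yaw -82.09 -> tool d [-0.0007 -0.0008  0.2456] turn 8.21 len 0.246
```

```bash
echo '[0, 0, 0.0, 8.2, 0.05, 0, 0, 0.05, 8.2, 0.05, 0, 0, 0.11, 8.2, 0.05, 0, 0, 0.16, 8.2, 0.05, 0, 0, 0.21, 8.2, 0.05, 0, 0, 0.25, 8.2, 0.05, 0, 0, 0.265, 8.2, 0.05, 0, 0, 0.265, 8.2, 0.05]' | python3 drive.py
python3 - <<'E'
from plant import ctrl
from h import *
o=ctrl.get_obs();z=o["tool_pos"][2];print(o["tool_pos"],o["orientation"],o["force"],o["joint_pos"])
for n in("side","top"):
    s=ctrl.snapshot(n);np.savez(n+"4.npz",**s);P=cloud(s)
    u,v=map(int,proj(s,np.array([.379,-.238,.1])))
    cv2.imwrite(f"pics/{n}4.png",cv2.resize(s["frame"][v-50:v+50,u-50:u+50,::-1],(400,400),interpolation=cv2.INTER_CUBIC))
    m=(P[...,0]>.3)&(P[...,0]<.47)&(P[...,1]>-.33)&(P[...,1]<-.15)&(abs(P[...,2]-(z-.0017))<.006)
    a=P[m];print(n,m.sum(),len(a)and(cv2.minAreaRect((a[:,:2]*1000).astype(np.float32)),a.min(0),a.max(0)))
a,b=[cv2.imread(f"pics/{n}4.png") for n in("side","top")];cv2.imwrite("pics/b4.png",np.hstack([a,b]))
E
```

```text
clock: 17.23
tool_pos: [0.3776, -0.2377, 0.1305]
orientation: [179.7, 0.1, -89.8]
force: [0.1, 0.0, -0.5]
opening: 0.0635
gripper_force: 30.0
[ 0.37757219 -0.23770143  0.13047854] [ 1.79747572e+02  5.26826400e-02 -8.98357165e+01] [ 0.0631158   0.02940077 -0.45891923] [-6.75141271e+00  6.01297644e+00 -3.65369131e+01 -2.96119443e-02
 -4.77070492e+01  6.93578785e+00]
side 347 (((376.9822082519531, -235.80767822265625), (91.15375518798828, 134.49620056152344), 15.997323036193848), array([ 0.32713457, -0.3068754 ,  0.12287538]), array([ 0.42189961, -0.17268582,  0.13435089]))
top 284 (((380.93157958984375, -239.8105010986328), (64.63957214355469, 130.25514221191406), 0.8241952657699585), array([ 0.34777376, -0.30521936,  0.12284133]), array([ 0.41239722, -0.17461583,  0.13476555]))
```

View pics/b4.png

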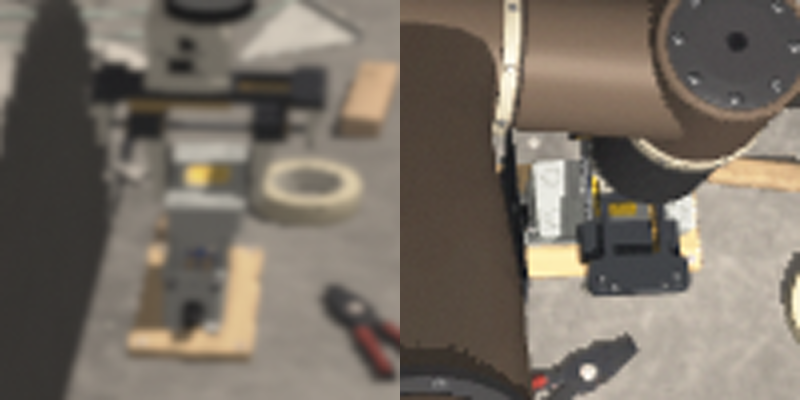

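The side half shows the lid held level over the box at (205,200). In the top half the arm hides most of it. I'll compare the ends of the lid and the box in the same camera, so the bias cancels.

Run:
```python
from h import *
from plant import ctrl
def ends(P,z0,z1,y0,y1,x0=.31,x1=.44):
    out=[]
    m=(P[...,0]>x0)&(P[...,0]<x1)&(P[...,1]>y0)&(P[...,1]<y1)&(P[...,2]>z0)&(P[...,2]<z1)
    for v in np.unique(np.nonzero(m)[0]):
        x=np.sort(P[v][m[v]][:,0])
        if len(x)>8: out.append((v,len(x),round((x[0]+x[-1])/2*1e3,1),round((x[-1]-x[0])*1e3,1),round(P[v][m[v]][:,1].mean()*1e3,1),round(P[v][m[v]][:,2].mean()*1e3,1)))
    return out
s1=cloud(dict(np.load("side1.npz")));s4=cloud(dict(np.load("side4.npz")))
print("box side");[print(r) for r in ends(s1,.03,.07,-.2,-.165)]
print("lid side");[print(r) for r in ends(s4,.095,.135,-.2,-.160)]
t1=cloud(dict(np.load("top1.npz")));t4=cloud(dict(np.load("top4.npz")))
def cols(P,z0,z1,y0,y1,x0=.30,x1=.45):
    m=(P[...,0]>x0)&(P[...,0]<x1)&(P[...,1]>y0)&(P[...,1]<y1)&(P[...,2]>z0)&(P[...,2]<z1)
    for u in np.unique(np.nonzero(m)[1]):
        a=P[:,u][m[:,u]]
        if len(a)>4: print(u,len(a),((a[:,0].min()+a[:,0].max())*500).round(1),(np.ptp(a[:,0])*1e3).round(1),(a[:,1].mean()*1e3).round(1),(a[:,2].mean()*1e3).round(1))
print("box top");cols(t1,.055,.075,-.31,-.165)
print("lid top");cols(t4,.12,.136,-.32,-.160)
```

```text
box side
(np.int64(161), 17, np.float64(381.0), np.float64(53.4), np.float64(-182.6), np.float64(61.3))
(np.int64(162), 16, np.float64(382.5), np.float64(50.5), np.float64(-182.0), np.float64(57.8))
(np.int64(163), 16, np.float64(382.0), np.float64(50.6), np.float64(-180.0), np.float64(55.0))
(np.int64(164), 16, np.float64(382.7), np.float64(51.3), np.float64(-183.8), np.float64(49.2))
(np.int64(165), 16, np.float64(382.3), np.float64(50.9), np.float64(-183.2), np.float64(45.8))
(np.int64(166), 16, np.float64(382.4), np.float64(51.2), np.float64(-185.1), np.float64(40.9))
(np.int64(167), 16, np.float64(382.1), np.float64(50.4), np.float64(-184.4), np.float64(37.4))
(np.int64(168), 16, np.float64(382.4), np.float64(50.7), np.float64(-184.8), np.float64(33.4))
(np.int64(169), 9, np.float64(375.0), np.float64(37.3), np.float64(-178.3), np.float64(33.2))
lid side
(np.int64(142), 20, np.float64(373.7), np.float64(62.4), np.float64(-192.0), np.float64(127.1))
(np.int64(143), 20, np.float64(373.3), np.float64(61.8), np.float64(-184.2), np.float64(127.1))
(np.int64(144), 20, np.float64(373.1
[... 1126 characters left out ...]
86.1 53.2 -287.9 64.8
354 10 388.4 56.6 -291.4 64.9
355 15 384.6 48.3 -295.1 62.8
356 8 376.7 27.3 -297.7 63.2
lid top
323 9 395.8 25.4 -175.7 126.8
324 19 382.3 60.2 -177.4 129.7
325 18 380.3 62.4 -180.5 129.7
326 20 379.7 63.9 -184.0 129.4
327 18 380.9 61.0 -187.3 130.3
328 19 379.7 62.2 -190.5 129.7
329 20 379.7 63.5 -193.8 129.9
330 17 380.2 60.8 -197.2 130.3
331 16 380.1 62.7 -200.2 131.5
332 18 379.7 60.4 -203.7 130.4
333 18 380.1 61.9 -206.9 130.6
334 16 385.5 50.5 -210.9 130.3
335 11 375.7 33.3 -213.5 129.8
338 5 385.7 14.5 -224.4 129.5
348 5 367.6 13.3 -255.9 130.3
359 5 364.4 14.9 -292.3 129.7
360 8 361.4 22.6 -295.3 129.5
361 7 358.6 18.3 -298.3 129.9
362 9 365.0 29.3 -302.4 129.2
```

```bash
echo '[0, -0.003, 0.01, 0, 0.05, 0, -0.003, 0.02, 0, 0.05, 0, -0.003, 0.028, 0, 0.05, 0, -0.003, 0.028, 0, 0.05, 0, -0.003, 0.028, 0, 0.05]' | python3 drive.py
cat > meas.py <<'E'
from h import *
from plant import ctrl
def row(P,z0,z1,y0,y1,x0=.31,x1=.44):
    m=(P[...,0]>x0)&(P[...,0]<x1)&(P[...,1]>y0)&(P[...,1]<y1)&(P[...,2]>z0)&(P[...,2]<z1);o=[]
    for v in np.unique(np.nonzero(m)[0]):
        a=P[v][m[v]];x=a[:,0]
        if len(x)>14: o.append([(x.min()+x.max())*500,np.ptp(x)*1e3,a[:,1].mean()*1e3,a[:,2].mean()*1e3])
    return np.round(o,1)
o=ctrl.get_obs();z=o["tool_pos"][2];print(o["tool_pos"],o["orientation"],o["force"])
s=ctrl.snapshot("side");t=ctrl.snapshot("top")
P=cloud(s);r=row(P,z-.030,z+.003,-.2,-.16);print(r)
m=(P[...,1]>-.3)&(P[...,1]<-.1)&(P[...,0]>.46)&(P[...,0]<.5);
for lo in(.03,.07,.1,.13,.16):
    k=m&(P[...,2]>lo)&(P[...,2]<lo+.02);print("blade",lo,np.median(P[k][:,0]) if k.any() else 0)
P=cloud(t);m=(P[...,0]>.3)&(P[...,0]<.45)&(P[...,1]>-.207)&(P[...,1]<-.165)&(abs(P[...,2]-z+.0017)<.008)
for u in np.unique(np.nonzero(m)[1]):
    a=P[:,u][m[:,u]]
    if len(a)>12: print("top",u,((a[:,0].min()+a[:,0].max())*500).round(1),(np.ptp(a[:,0])*1e3).round(1),(a[:,1].mean()*1e3).round(1),(a[:,2].mean()*1e3).round(1))
E
python3 meas.py
```

```text
clock: 17.95
tool_pos: [0.3823, -0.2381, 0.1044]
orientation: [-180.0, -0.0, -89.8]
force: [0.5, -0.2, -1.1]
opening: 0.0638
gripper_force: 30.0
[ 0.38228562 -0.23808475  0.10436284] [-1.79999732e+02 -5.34407224e-03 -8.98128543e+01] [ 0.50671685 -0.22913832 -1.14302243]
[[ 378.4   59.5 -193.1  100.9]
 [ 379.6   62.7 -185.4  100.9]
 [ 378.7   61.9 -179.6  100. ]
 [ 379.    63.  -177.2   97.6]
 [ 378.9   62.8 -176.5   94.3]
 [ 379.    63.2 -177.5   90.2]
 [ 378.8   63.2 -176.6   86.9]
 [ 378.9   63.  -176.8   83.1]
 [ 378.8   63.3 -177.    79.2]]
blade 0.03 0.4835222564090237
blade 0.07 0.4835596690230529
blade 0.1 0.4835700979931869
blade 0.13 0.4835278771980912
blade 0.16 0.48354551976818727
top 323 385.3 61.6 -178.1 103.1
top 324 384.5 61.9 -181.3 104.2
top 325 383.0 61.1 -184.7 104.5
top 326 384.0 61.9 -188.4 102.3
top 327 383.2 63.0 -191.5 103.3
top 328 382.9 60.9 -194.9 103.6
top 329 382.4 60.9 -198.3 103.9
top 330 383.2 60.6 -201.8 102.9
top 331 377.0 51.3 -204.4 104.2
```

Same-camera differences ask for +3.5 mm in x and about +0.8 mm in y. In image terms the body still clears the blade by about 4.7 mm.

```bash
echo '[-0.0008, -0.0035, 0, 0.3, 0.05, -0.0008, -0.0035, 0.005, 0.3, 0.05, -0.0008, -0.0035, 0.005, 0.3, 0.05, -0.0008, -0.0035, 0.005, 0.3, 0.05]' | python3 drive.py; python3 meas.py
```

```text
clock: 18.55
tool_pos: [0.3856, -0.2372, 0.0992]
orientation: [180.0, 0.0, -90.1]
force: [0.6, -1.0, -1.7]
opening: 0.064
gripper_force: 30.0
[ 0.38556414 -0.23722814  0.09917428] [ 1.79979961e+02  4.26411040e-04 -9.01182494e+01] [ 0.63090529 -0.97837758 -1.73052426]
[[ 381.7   59.6 -194.9   96.1]
 [ 381.2   59.4 -188.9   95.4]
 [ 382.1   62.1 -181.2   95.4]
 [ 382.    62.8 -175.    94.9]
 [ 382.3   63.1 -176.4   90.5]
 [ 382.2   62.6 -174.9   87.5]
 [ 382.1   63.4 -176.2   83.2]
 [ 382.2   63.1 -176.    79.6]
 [ 382.3   63.4 -175.7   76.1]
 [ 381.9   56.8 -174.3   73. ]]
blade 0.03 0.4833880601247687
blade 0.07 0.4835856687686714
blade 0.1 0.48352251194246454
blade 0.13 0.4835196896417133
blade 0.16 0.48332586209842276
top 322 387.0 50.4 -176.1 96.2
top 323 388.5 62.1 -179.2 98.4
top 324 387.4 61.3 -182.4 99.2
top 325 388.6 62.7 -185.8 98.5
top 326 388.2 63.4 -189.3 98.3
top 327 386.7 63.8 -192.8 97.0
top 328 387.4 63.2 -196.1 97.8
top 329 387.8 63.8 -199.6 97.9
top 330 388.0 63.3 -203.0 97.8
```

Aligned: side 382.2 against 382.3 for the box, top 387.7 against 387.3. No contact with the blade. Lowering onto the rim.

```bash
echo '[0, 0, 0.005, 0, 0.05, 0, 0, 0.009, 0, 0.05, 0, 0, 0.012, 0, 0.05, 0, 0, 0.015, 0, 0.05, 0, 0, 0.015, 0, 0.05]' | python3 drive.py
```

```text
clock: 19.27
tool_pos: [0.3855, -0.2372, 0.084]
orientation: [180.0, 0.0, -90.1]
force: [-0.1, -0.4, -0.4]
opening: 0.0637
gripper_force: 30.0
```

```bash
echo '[0, 0, 0.003, 0, 0.05, 0, 0, 0.005, 0, 0.05, 0, 0, 0.006, 0, 0.05, 0, 0, 0.006, 0, 0.05]' | python3 drive.py; python3 go.py 0.3856 -0.2372 0.1 -90.2
```

```text
clock: 19.77
tool_pos: [0.3856, -0.2372, 0.0782]
orientation: [180.0, 0.0, -90.1]
force: [0.4, 0.5, -1.4]
opening: 0.0639
gripper_force: 30.0
t 19.775 pos [ 0.3856 -0.2372  0.0782] yaw -90.12 -> tool d [-0.      0.     -0.0218] turn 0.08 len 0.022
```

```bash
echo '[0, 0, 0.0015, 0, 0.05, 0, 0, 0.0015, 0, 0.05, 0, 0, 0.0015, 0, 0.088, 0, 0, 0.0015, 0, 0.088, 0, 0, 0.0015, 0, 0.088, 0, 0, -0.03, 0, 0.088, 0, 0, -0.08, 0, 0.06, 0, 0, -0.14, 0, 0.0]' | python3 drive.py
python3 go.py 0.3676 -0.2872 0.21 -90.2
```

```text
clock: 20.78
tool_pos: [0.3849, -0.237, 0.2193]
orientation: [179.9, 0.0, -90.1]
force: [2.0, 0.1, -0.4]
opening: 0.0734
gripper_force: 0.0
t 20.775 pos [ 0.3849 -0.237   0.2193] yaw -90.12 -> tool d [0.0502 0.0172 0.0093] turn 0.08 len 0.054
```

```bash
echo '[0, 0, -0.06, 0, 0, 0, 0, -0.12, 0, 0, 0, 0, -0.12, -10, 0, 0, 0, -0.12, -20, 0, 0, 0, -0.12, -30, 0, 0, 0, -0.12, -40, 0, 0, 0, -0.12, -50, 0, 0, 0, -0.12, -60, 0]' | python3 drive.py
python3 go.py 0.4036 -0.1872 0.20 0
python3 - <<'E'
from plant import ctrl
from h import *
for n in("side","top"):
    P=cloud(ctrl.snapshot(n))
    m=(P[...,0]>.34)&(P[...,0]<.43)&(P[...,1]>-.32)&(P[...,1]<-.16)&(P[...,2]>.066)&(P[...,2]<.085)
    a=P[m];print(n,m.sum(),cv2.minAreaRect((a[:,:2]*1000).astype(np.float32)),np.median(a[:,2]))
E
```

```text
clock: 21.78
tool_pos: [0.3855, -0.2372, 0.3383]
orientation: [-180.0, 0.0, -29.8]
force: [0.1, -0.3, -0.4]
opening: 0.0009
gripper_force: 0.0
t 21.775 pos [ 0.3855 -0.2372  0.3383] yaw -29.79 -> tool d [-0.0092 -0.0524  0.1383] turn -29.79 len 0.148
side 344 ((382.5231018066406, -236.771484375), (63.79979705810547, 136.46829223632812), 0.035622838884592056) 0.0718640560355785
top 584 ((387.91693115234375, -240.79452514648438), (129.30050659179688, 65.76602935791016), 89.88591766357422) 0.07461736583019639
```

```bash
echo '[-0.003, -0.02, 0, -10, 0, -0.006, -0.04, 0.04, -20, 0, -0.0092, -0.0524, 0.09, -29.8, 0, -0.0092, -0.0524, 0.14, -29.8, 0, -0.0092, -0.0524, 0.19, -29.8, 0, -0.0092, -0.0524, 0.22, -29.8, 0, -0.0092, -0.0524, 0.23, -29.8, 0, -0.0092, -0.0524, 0.23, -29.8, 0]' | python3 drive.py
python3 go.py 0.4036 -0.1872 0.0995 0
```

```text
clock: 22.88
tool_pos: [0.4042, -0.1873, 0.1085]
orientation: [180.0, 0.0, -0.4]
force: [0.6, 0.3, 0.1]
opening: 0.0001
gripper_force: 0.0
t 22.875 pos [ 0.4042 -0.1873  0.1085] yaw -0.41 -> tool d [-0.0006 -0.0001  0.009 ] turn -0.41 len 0.009
```

```bash
echo '[0, 0, 0.007, 0, 0, 0, 0, 0.009, 0, 0, 0, 0, 0.011, 0, 0, 0, 0, 0.012, 0, 0]' | python3 drive.py; echo '[0, 0, 0.001, 0, 0, 0, 0, 0.002, 0, 0, 0, 0, 0.0025, 0, 0]' | python3 drive.py
```

```text
clock: 23.38
tool_pos: [0.4044, -0.1873, 0.0966]
orientation: [180.0, -0.0, -0.3]
force: [0.0, 0.1, 0.3]
opening: 0.0005
gripper_force: 0.1
clock: 23.75
tool_pos: [0.4042, -0.1874, 0.0943]
orientation: [180.0, -0.0, -0.3]
force: [-3.4, 2.3, 12.8]
opening: 0.0003
gripper_force: 6.4
```

```bash
for i in 1; do echo '[0, 0, 0.0007, 0, 0, 0, 0, 0.0007, 0, 0]' | python3 drive.py; done; echo '[0, 0, 0.0008, 0, 0, 0, 0, 0.0008, 0, 0]' | python3 drive.py
```

```text
clock: 24.0
tool_pos: [0.4042, -0.1874, 0.0942]
orientation: [180.0, -0.0, -0.3]
force: [-4.1, 2.3, 17.1]
opening: 0.0003
gripper_force: 8.4
clock: 24.25
tool_pos: [0.4043, -0.1875, 0.094]
orientation: [180.0, -0.0, -0.3]
force: [-6.9, 4.5, 25.5]
opening: 0.0004
gripper_force: 12.6
```

That is stiff at tip height 69 mm, so this corner is home. Next is its neighbour at -x.

```bash
echo '[0, 0, -0.012, 0, 0, -0.018, 0, -0.014, 0, 0, -0.036, 0, -0.014, 0, 0, -0.036, 0, -0.014, 0, 0, -0.036, 0, -0.006, 0, 0, -0.036, 0, -0.003, 0, 0, -0.036, 0, -0.0015, 0, 0, -0.036, 0, -0.0005, 0, 0]' | python3 drive.py
python3 - <<'E'
from plant import ctrl
from h import *
np.savez("side5.npz",**ctrl.snapshot("side"))
E
echo '[0, 0, 0.001, 0, 0, 0, 0, 0.001, 0, 0]' | python3 drive.py
```

```text
clock: 25.25
tool_pos: [0.368, -0.1872, 0.0939]
orientation: [180.0, 0.1, -0.3]
force: [-11.7, 8.2, 37.4]
opening: 0.0003
gripper_force: 19.3
clock: 25.55
tool_pos: [0.368, -0.1873, 0.0937]
orientation: [180.0, 0.1, -0.3]
force: [-13.5, 9.0, 42.2]
opening: 0.0004
gripper_force: 21.5
```

```bash
echo '[0, 0, -0.014, 0, 0, 0, 0.05, -0.05, 0, 0, 0, 0.1, -0.05, 0, 0, 0, 0.1, -0.05, 0, 0, 0, 0.1, -0.02, 0, 0, 0, 0.1, -0.014, 0, 0]' | python3 drive.py
python3 - <<'E'
from plant import ctrl
from h import *
for n in("side","top"):
    P=cloud(ctrl.snapshot(n))
    for y0 in np.arange(-.30,-.17,.02):
        m=(P[...,0]>.36)&(P[...,0]<.41)&(P[...,1]>y0)&(P[...,1]<y0+.02)&(P[...,2]>.06)&(P[...,2]<.082)
        a=P[m]; 
        if len(a)>3: print(n,round(y0,2),len(a),np.median(a[:,2]).round(4))
E
python3 go.py 0.3676 -0.2872 0.0965 -0.3
```

```text
clock: 26.3
tool_pos: [0.366, -0.2863, 0.1039]
orientation: [-179.9, 0.2, -0.3]
force: [0.8, 0.6, 0.3]
opening: 0.0004
gripper_force: 0.0
side -0.3 23 0.072
side -0.28 40 0.0711
side -0.26 38 0.0701
side -0.24 40 0.0696
side -0.22 44 0.0689
side -0.2 47 0.0678
side -0.18 36 0.0656
t 26.4 pos [ 0.367  -0.2865  0.1051] yaw -0.28 -> tool d [0.0006 0.0007 0.0086] turn 0.02 len 0.009
```

The near end is about 6 mm lower than the far end, so two corners are home. Pressing the far two.

```bash
echo '[0, 0, 0.006, 0, 0, 0, 0, 0.008, 0, 0, 0, 0, 0.01, 0, 0, 0, 0, 0.011, 0, 0, 0, 0, 0.012, 0, 0, 0, 0, 0.0125, 0, 0]' | python3 drive.py; echo '[0, 0, 0.001, 0, 0, 0, 0, 0.001, 0, 0]' | python3 drive.py
```

```text
clock: 27.15
tool_pos: [0.3681, -0.2874, 0.0942]
orientation: [179.9, -0.1, -0.3]
force: [-0.1, 1.3, 7.7]
opening: 0.0003
gripper_force: 4.1
clock: 27.4
tool_pos: [0.3682, -0.2874, 0.094]
orientation: [179.9, -0.1, -0.3]
force: [-4.1, 3.4, 18.3]
opening: 0.0005
gripper_force: 9.0
```

```bash
echo '[0, 0, 0.0015, 0, 0, 0, 0, 0.0015, 0, 0, 0, 0, -0.014, 0, 0, 0.018, 0, -0.014, 0, 0, 0.036, 0, -0.014, 0, 0, 0.036, 0, -0.008, 0, 0, 0.036, 0, -0.004, 0, 0, 0.036, 0, -0.002, 0, 0]' | python3 drive.py; echo '[0, 0, 0.001, 0, 0, 0, 0, 0.002, 0, 0, 0, 0, 0.003, 0, 0, 0, 0, 0.003, 0, 0]' | python3 drive.py
```

```text
clock: 28.4
tool_pos: [0.4029, -0.287, 0.094]
orientation: [-180.0, 0.1, -0.3]
force: [-3.2, 7.1, 20.1]
opening: 0.0003
gripper_force: 9.5
clock: 28.9
tool_pos: [0.403, -0.2871, 0.0937]
orientation: [180.0, -0.0, -0.3]
force: [-8.9, 12.3, 34.1]
opening: 0.0001
gripper_force: 17.0
```

```bash
echo '[0, 0, -0.03, 0, 0, 0, 0, -0.09, 0, 0, 0, 0, -0.15, 0, 0, 0, 0, -0.21, 0, 0, 0, -0.06, -0.27, 0, 0, 0, -0.12, -0.29, 0, 0, 0, -0.18, -0.29, 0, 0, 0, -0.24, -0.29, 0, 0]' | python3 drive.py
python3 - <<'E'
from plant import ctrl
from h import *
for n in("side","top"):
    s=ctrl.snapshot(n);P=cloud(s);np.savez(n+"6.npz",**s)
    m=(P[...,0]>.34)&(P[...,0]<.43)&(P[...,1]>-.32)&(P[...,1]<-.16)&(P[...,2]>.06)&(P[...,2]<.085)
    a=P[m];r=cv2.minAreaRect((a[:,:2]*1000).astype(np.float32));print(n,m.sum(),r)
    c=np.array(r[0])/1e3;k=np.abs(a[:,:2]-c).max(1)<.2;A=np.c_[a[:,:2]-c,np.ones(len(a))]
    for i in (1,-1):
        for j in(1,-1):
            q=(np.abs(a[:,0]-c[0]-i*.018)<.009)&(np.abs(a[:,1]-c[1]-j*.048)<.01);print(i,j,q.sum(),np.median(a[q,2]).round(4) if q.any() else None,end="; ")
    print()
E
```

```text
clock: 29.9
tool_pos: [0.4041, -0.0606, 0.3813]
orientation: [-180.0, -0.1, -0.4]
force: [1.2, -0.1, -0.8]
opening: 0.0005
gripper_force: 0.0
side 342 ((382.8520812988281, -240.92135620117188), (141.42933654785156, 64.30670928955078), 89.83582305908203)
1 1 16 0.0667; 1 -1 11 0.0666; -1 1 16 0.0676; -1 -1 11 0.0676; 
top 702 ((388.37579345703125, -240.1695098876953), (131.31137084960938, 65.55970001220703), 89.93366241455078)
1 1 32 0.0701; 1 -1 28 0.0696; -1 1 27 0.0709; -1 -1 30 0.0694;
```

Run:
```python
from plant import ctrl
from h import *
for n in("side","top"):
    Z=[];
    for _ in range(8): s=ctrl.snapshot(n);Z.append(s["z_map"])
    s["z_map"]=np.mean(Z,0);P=cloud(s)
    c=np.array([.3828,-.2385] if n=="side" else [.3876,-.2395])
    d=P[...,:2]-c;m=(abs(d[...,0])<.026)&(abs(d[...,1])<.058)&(P[...,2]>.06)&(P[...,2]<.085)
    A=np.c_[d[m],np.ones(m.sum())];x,*_=np.linalg.lstsq(A,P[m][:,2],rcond=None);print(n,m.sum(),"tilt mrad",x[:2]*1e3,"mid z",x[2],"resid",(P[m][:,2]-A@x).std())
    for i in (1,-1):
        for j in(1,-1):
            q=m&(abs(d[...,0]-i*.018)<.008)&(abs(d[...,1]-j*.05)<.008);print(i,j,q.sum(),P[q][:,2].mean().round(4),end="; ")
    b=(abs(P[...,0]-.30)<.02)&(abs(P[...,1]+.2)<.04);print("bench",P[b][:,2].mean())
```

```text
side 217 tilt mrad [-2.79044166  0.5377788 ] mid z 0.06715649128974263 resid 0.0005950439143479207
1 1 10 0.0676; 1 -1 8 0.0674; -1 1 13 0.0674; -1 -1 7 0.0674; bench 0.0018287084916442666
top 478 tilt mrad [ 3.01032961 -0.73743432] mid z 0.06959567280589737 resid 0.001273320403794569
1 1 21 0.0698; 1 -1 17 0.0697; -1 1 22 0.0698; -1 -1 19 0.07; bench 0.0170479595667195
```

All four pads agree within 0.3 mm at about 69.7 mm (top), and the lid is level within 3 mrad, so it is closed. The robot is clear of everything; handing in.

```bash
python3 -c "
from plant import ctrl
print(ctrl.close_job())"
```

```text
the job is handed in; nothing more can be done
None
```

The lid is on the box with all four corners pressed home, and I handed the job in at about 31 s of the 62 s allowed; the hand-in returned no verdict. The last camera check put all four pads at about 69.7 mm (top view) and level within 3 mrad. The arm was clear, and it went nowhere near the screwdriver or tape measure.

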